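# Measure the free sill beside the pill caddy with a locked tape

## Task

Measure the free length of window board beside the pill caddy: take the tape measure, catch its end hook over the board's free end, and back it away square along the board, against its spring, until you feel the back of its case press lightly against the caddy's side, without shoving the caddy. Stand the tape there on the board, press its lock fully down so the blade is held, and leave it standing there, still hooked on the end and up against the caddy, without letting the blade fly back or disturbing anything in the caddy.

Things in the scene. Friction and masses are not known exactly. Their poses are not given: they have to be found in the camera images.
- sill_end (a point): Middle of the usable upper edge of the free right-hand end of the wooden window board (sill; 25 mm thick, fixed on the ledge at height 0, so its flat top is at 25 mm). x runs along this edge (120 mm either way; beyond +124 mm an upstand 30 mm high runs down the board's far side), y points from the edge inwards along the board, square to the edge, z up. The end face is flat and upright.
- sill: The window board itself; origin at height 0, 330 mm inwards (+y) from sill_end, same axes.
- caddy: Shallow white plastic caddy, open at the top, 200 mm (x) by 260 mm (y) by 45 mm high, stuck down on the sill square to it; origin under its centre, axes parallel to the sill's. It holds the tins, the pill splitter, the mug and the bottles.
- caddy_side (a point): Point on the caddy's flat upright outer side that faces the free end of the sill, in the middle of its 200 mm width, 20 mm above the sill. Axes as the caddy's: y points into the caddy, so negative y is outside. This side stands 190 to 250 mm from the sill's end edge, parallel to it.
- tape_center (a point): Centre, half-way up, of the case of a loose pocket tape measure (0.48 kg): grey drum in a dark rubber case 70 mm long (x), 34 mm wide (y; flat parallel sides), 66 mm high. Flat base 33 mm below this point, flat back 35 mm behind it. x points out of the blade's mouth, z up. Starts upright on a carton. Its rubber base grips: let go on the sill, it stays put against the blade's spring.
- tape: The same tape measure (case, blade and lock); origin at the centre of the base, 33 mm below tape_center.
- tape_back (a point): Middle of the case's flat back, 35 mm behind tape_center, 20 mm above the base; axes as tape_center.
- tape_hook (a point): Lower edge of the inner (case-side) face of the steel end hook: a plate 18 mm wide, 2.5 mm thick, hanging down to 7 mm below the level of the case's base. With the blade fully in, this point is 36 mm ahead of tape_center and 40 mm below it; it moves ahead with the blade.
- tape_blade (a joint): Blade drawn out of the case, m: 0 fully in, 0.21 at most. A spring pulls it in with 1.2 N at 0, rising by 0.04 N per 10 mm; it flies back if let loose. The straight stiff blade runs 4 mm above the level of the base, 16 mm wide. The pull acts at the base, so a case held high and clear of the board tends to tip nose up and unhook; slide it along the board.
- tape_lock_top (a point): Middle of the top face of the lock, a dark push button 22 mm (x) by 14 mm (y) on top of the case, 2 mm ahead of tape_center and standing 9 mm above the case when up (42 mm above tape_center).
- tape_lock (a joint): Travel of the lock button, m: 0 up (blade free), 0.005 fully down (blade braked). It slides straight down under about 6 N, rising to 10 N near the bottom, then meets a firm stop; it stays where it is left, 4 mm proud of the case when down.
- carton: Flat white tablet carton 110 mm (x) by 75 mm (y) by 20 mm high, fixed on the ledge, on which the tape measure starts, lengthwise; origin under its centre.
- tin0: Lowest of three stacked round metal pill tins in the caddy, each 60 mm across and 22 mm high; origin at the centre of its underside.
- tin1: Middle tin.
- tin2: Top tin.
- splitter: Steel pill splitter, lid shut, 38 x 74 x 21 mm, in the caddy; origin under its centre.
- mug: White ceramic mug, 78 mm across, 88 mm high, in the caddy; origin under its centre.
- bottle0: White bottle with push cap, 44 mm across, 84 mm high, in the caddy; origin under its centre.
- bottle1: Second, like bottle0.

How it is judged:
By the outcome, as a careful person would: the job done as asked, in the order asked, and still so for the second after the job is handed in, with the robot touching nothing.
It also fails if it takes over 72 s, if anything falls off the work surface, if the arm or the gripper's body presses on something with over 40 N, if the wrist force passes 120 N, or if a joint passes its speed limit or range.

## Robot

A 6-joint arm with a two-finger parallel gripper is mounted at the origin on the work surface. World frame = base frame: x ahead of the robot, y to its left, z up, the work surface at z = 0. Lengths are in mm, angles in rad, forces in N, time in s.
With the tool pointing down it reaches from about 275 to 750 mm from the base axis. Payload 10.2 kg.
Tool frame: the origin (TCP) lies on the front face of the gripper's body, between the roots of the fingers; the fingertips stand 73 mm ahead of it and the grasp point (between the pads) lies ctrl.grip_depth ahead of it (ctrl.grip_depth is the distance from the TCP to the grasp point, in mm); z points along the fingers, y is the direction in which the jaws open and shut (so a half turn about z gives the same grasp; the last joint's range is limited). The gripper opens to 85 mm and grips with 20 to 120 N. Pads are 22 mm wide; open, the fingers measure 114 mm over their backs; the gripper's body (76 mm by 85 mm) begins 54 mm behind the grasp point. The pads swing forward as they close: fully open they stand 13 mm farther back than shut.
Start: joints at [1.088, 0.313, 1.498, -0, 1.331, -0.223], TCP at [134.879, 507.385, 303.894] pointing down, gripper open.
Joint ranges: [-2.94, 2.94], [-0.97, 2.17], [0.19, 2.56], [-1.23, 4.37], [0.02, 3.11], [-2.88, 2.88]. Speed limits (rad/s): [2.39, 2.39, 3.01, 3.14, 3.14, 3.14].

## Interface

Orientations are given as a unit quaternion [w, x, y, z].
In Python, from rig import readout, capture, ctrl, nets gives the robot as it stands. The module is installed in compiled form; this text tells all that it offers.
- The arm moves only by the tool apply_moves, never from a script. Its argument "targets" is a list of rows, each a list of 4 numbers: the shift along the tool's x, y, z in cm, then the turn about the tool's z in degrees. A call has 1 to 8 rows; each row shifts and turns the commanded pose from where the row before left it, along the tool's axes as they then stand; what a row does not reach is not made up. A row lasts 1/10 s, in which the tool goes at most 50 mm and 8.59 degrees, less where a joint would pass 70% of its speed; a pose out of reach is approached as far as the arm can. A call with a gripper value outside its range is refused whole. "grip" is the finger opening in cm, from 0 to 8.54, set as the call begins (left out, the last holds). The fingers move at their own pace and stop on an object; "force" is the grip in N (left out, the last holds). Time passes only in rows, so rows that do not move let the fingers close. It gives the time, the measured TCP pose, the force and the opening at its end, in the units of the state.
- readout.sense(): the state, without advancing time (a new reading comes with each control period).
- capture(name): name is "side" or "top"; returns a dict with "img" (400x640x3 uint8, red, green, blue), "fov_y" (degrees; the focal length in pixels is half the picture's height over the tangent of half this angle, whatever the lens; pixels are square), "cx", "cy" (the principal point, pixels), "eye" and "rotation" of the camera in the world. Camera axes: x right, y down, z forward; pixel columns grow to the right and rows downward; lengths in mm; the calibration is good to about 2 mm. A picture is of the moment at which its call begins. There is no depth.
- ctrl.finish_job(): hands the job in, once; it reports no verdict.
Trained networks look in the newest picture that a camera, given by its name, has taken for a name from the list of things; names that differ only in an ending like _2 or _b are one class to them, and where a whole thing is asked for, a point or a joint stands for the part that bears it (a point fixed in the world has none). Each returns a list of dicts, best first, with "score" (0 to 1); they miss things now and then, are a little off and sometimes report something else, mostly with a low value. They report only what shows in the picture. A call takes as long as a camera call.
- nets.boxes_of(camera, target): "location" ([column, row] as shares, 0 to 1, of the picture: columns of its width, rows of its height, amid what is visible of it).
The state is a dict: "time_s": time; "joints": joint angles; "dq": joint speeds; "tau": joint torques, N m; "eef_pos": TCP position; "ee_rot": TCP orientation; "force": force on the tool from outside, world axes, zero at the start; "wrist_torque": the same for the moment, N m; "grip_width": opening from 0.0 (shut) to 1.0 (fully open).
Only numpy, scipy, OpenCV 4.12 (cv2) and the standard library are available. Lean on these libraries where they do the work, as an engineer would, in place of code of your own. Each camera call takes 0.05 s, during which the arm holds its last target.

## Working session

There is one attempt and no reset: what is moved stays moved. The work goes in short steps, Python scripts to look and compute and a tool call to move; the robot and the scene stay as the last step left them, time stands still between calls to the robot, and variables do not carry over. Pictures are saved under pics/ and viewed, and the job is handed in when it is done.

Besides the shell and the picture viewer there is one more tool, called after "Emit:" as name(argument=value, ...) on one line, values as JSON. apply_moves: Moves the arm, as the interface text tells. Its arguments: {"type":"object","properties":{"targets":{"type":"array"},"grip":{"type":"number"},"force":{"type":"number"}},"required":["targets"]}

```bash
mkdir -p pics; ls; cat > h.py <<'E'
import numpy as np, cv2
from rig import readout, capture, ctrl, nets
def save(c,n):
    cv2.imwrite('pics/'+n+'.png', c['img'][:,:,::-1])
def f(c): return c['img'].shape[0]/2/np.tan(np.radians(c['fov_y'])/2)
def ray(c,px):
    d=np.array([(px[0]-c['cx'])/f(c),(px[1]-c['cy'])/f(c),1.]); d=np.array(c['rotation']).reshape(3,3)@d
    return np.array(c['eye']),d
def onz(c,px,z):
    e,d=ray(c,px); return e+d*(z-e[2])/d[2]
def proj(c,P):
    p=np.array(c['rotation']).reshape(3,3).T@(np.asarray(P)-np.array(c['eye'])); return np.array([p[0]/p[2]*f(c)+c['cx'],p[1]/p[2]*f(c)+c['cy']])
def tri(c1,p1,c2,p2):
    e1,d1=ray(c1,p1);e2,d2=ray(c2,p2)
    A=np.stack([d1,-d2],1);s=np.linalg.lstsq(A,e2-e1,rcond=None)[0]
    a=e1+s[0]*d1;b=e2+s[1]*d2; return (a+b)/2,np.linalg.norm(a-b)
E
python3 - <<'E'
from h import *
np.set_printoptions(precision=3,suppress=True)
print(readout.sense(), ctrl.grip_depth)
for n in ['side','top']:
    c=capture(n); save(c,n+'0'); print(n,c['eye'],np.array(c['rotation']),c['fov_y'],c['cx'],c['cy'])
    for t in ['tape_center','tape_back','tape_hook','tape_lock_top','sill_end','caddy_side','caddy','carton','tape','sill']:
        try:
            print(t,[(np.round(np.array(b['location'])*[640,400],1),round(b['score'],2)) for b in nets.boxes_of(n,t)[:3]])
        except Exception as e: print(t,e)
E
```

```text
pics
{'time_s': 0.0, 'joints': array([ 1.088,  0.313,  1.498,  0.   ,  1.331, -0.223]), 'dq': array([ 0.001,  0.   ,  0.001, -0.   , -0.001,  0.002]), 'tau': array([  0.001, -41.227, -25.973,  -0.   ,   0.004,   0.   ]), 'eef_pos': array([134.798, 507.234, 303.345]), 'ee_rot': array([-0.   ,  0.13 ,  0.992, -0.001]), 'force': array([-0.442, -0.418, -0.507]), 'wrist_torque': array([-0.017,  0.029,  0.006]), 'grip_width': 0.9979248598179858} 53.900000000000006
side [458.86  694.49  820.154] [ 0.013 -0.031  0.926 -0.377] 46.97988801824615 318.4007659175515 200.01521544071616
tape_center [(array([357.2, 132.6]), 0.91)]
tape_back [(array([352.3, 133.8]), 0.81)]
tape_hook []
tape_lock_top [(array([356.3, 119.4]), 0.42)]
sill_end [(array([283.7, 346.5]), 0.73)]
caddy_side [(array([292.4, 296.3]), 0.8)]
caddy [(array([291.8, 295.9]), 0.78)]
carton [(array([355.3, 154.8]), 0.94)]
tape [(array([354.5, 130.7]), 0.76), (array([274.8, 251.5]), 0.51)]
sill [(array([290.1, 347.1]), 0.67)]
top [ 392.608  -27.205 1052.203] [ 0.041 -0.702  0.708 -0.064] 49.46308619707074 320.82340412434894 196.38895838599203
tape_center [(array([436.3, 244. ]), 0.71)]
tape_back [(array([434.8, 245.3]), 0.86)]
tape_hook []
tape_lock_top [(array([434.1, 242.8]), 0.28)]
sill_end [(array([225.5, 240.7]), 0.57), (array([225.2, 197.6]), 0.37)]
caddy_side [(array([223.7, 197.9]), 0.84)]
caddy [(array([223.9, 198. ]), 0.75)]
carton [(array([410.2, 251.2]), 0.64)]
tape [(array([433.4, 242.6]), 0.88), (array([229.2, 238.7]), 0.17)]
sill [(array([220.1, 242.8]), 0.92)]
```

```bash
sed -i "s/np.array(c\['rotation'\]).reshape(3,3)/RM(c)/" h.py; sed -i "2a from scipy.spatial.transform import Rotation\ndef RM(c):\n    q=np.asarray(c['rotation']); return Rotation.from_quat(np.r_[q[1:],q[0]]).as_matrix() if q.size==4 else q" h.py
python3 - <<'E'
from h import *
c1=capture('side');c2=capture('top')
for r in [(.0,.0,0)]: print(proj(c1,[134,507,230]),proj(c2,[134,507,230]))
print(tri(c1,(357.2,132.6),c2,(436.3,244)))
cv2.imwrite('pics/a.png',cv2.resize(c1['img'][:,:,::-1],(800,500)));cv2.imwrite('pics/b.png',cv2.resize(c2['img'][:,:,::-1],(800,500)))
E
```

```text
[606.48958337 451.79617984] [  1.41327852 415.50815492]
(array([ 425.26295535, -327.51876543,   45.26695667]), np.float64(10.214587721837418))
```

View pics/a.png

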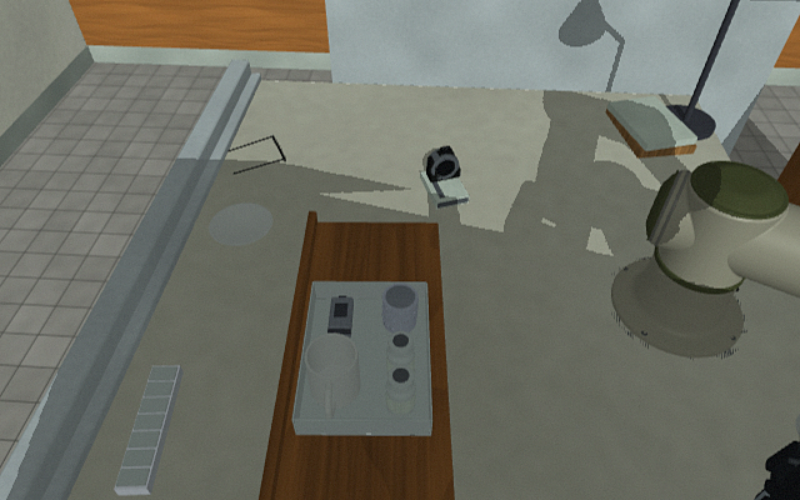

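View pics/b.png

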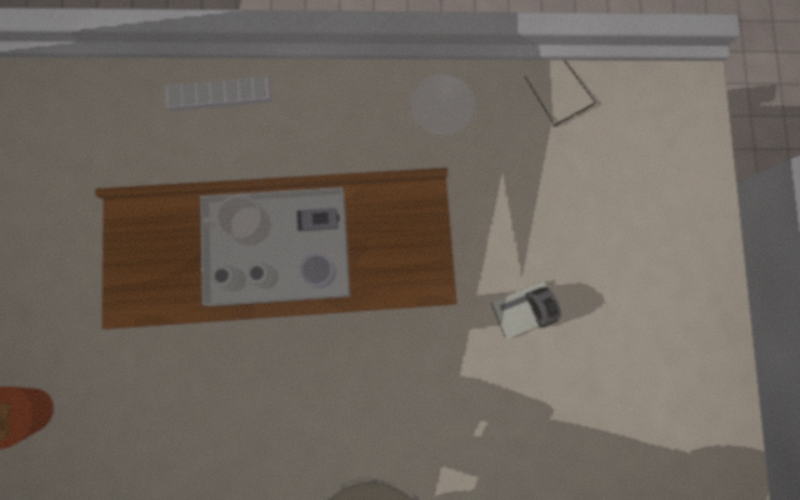

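```bash

python3 - <<'E'
from h import *
a=cv2.imread('pics/side0.png');b=cv2.imread('pics/top0.png')
cv2.imwrite('pics/a2.png',cv2.resize(a[100:240,200:400],(800,560),interpolation=cv2.INTER_CUBIC))
cv2.imwrite('pics/b2.png',cv2.resize(b[210:290,360:470],(800,582),interpolation=cv2.INTER_CUBIC))
cv2.imwrite('pics/b3.png',cv2.resize(b[120:270,230:390],(640,600),interpolation=cv2.INTER_CUBIC))
E
```

```text
(no output)
```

View pics/a2.png

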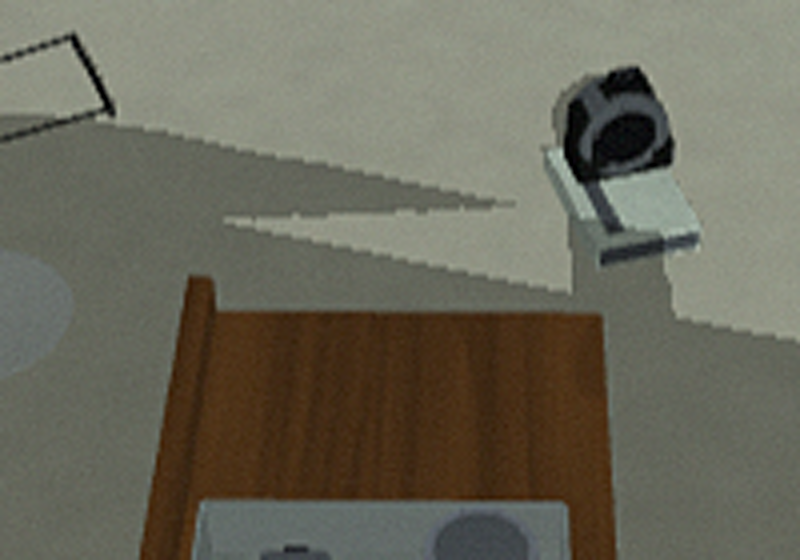

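View pics/b2.png

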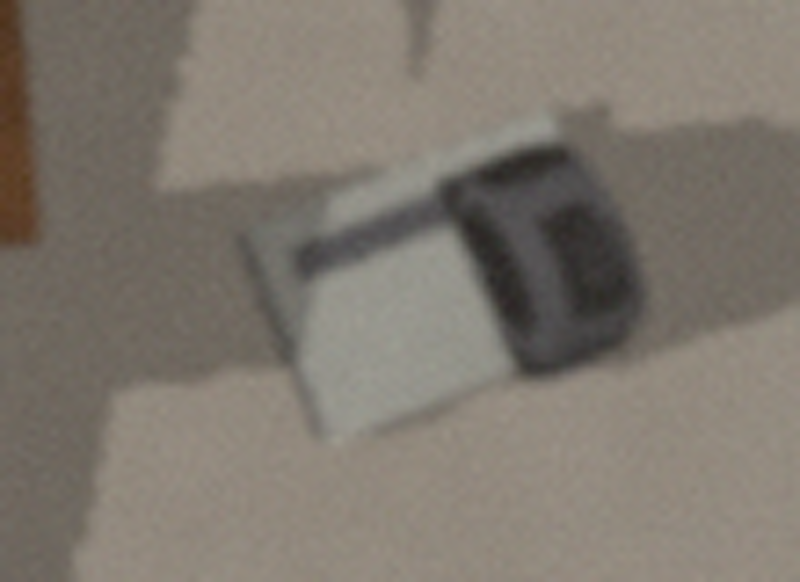

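View pics/b3.png

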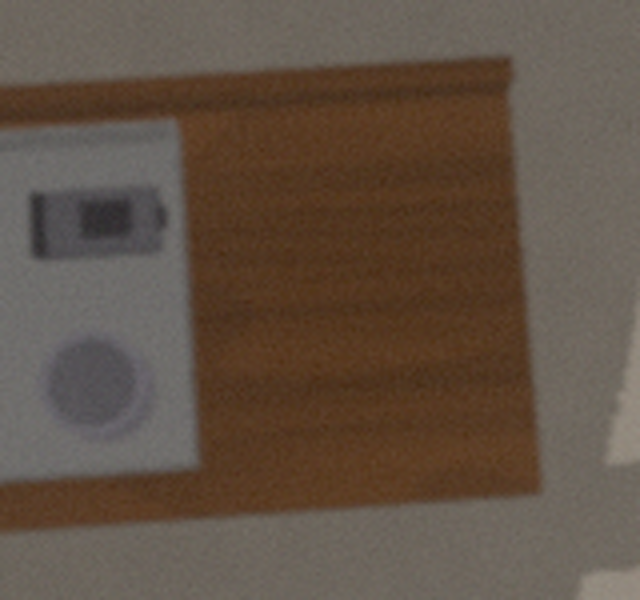

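```bash

cat > fit.py <<'E'
from h import *
from scipy.optimize import least_squares
import pickle
c1=capture('side');c2=capture('top'); 
C={'s':c1,'t':c2}
def pj(c,P,model):
    p=RM(c).T@(np.asarray(P)-np.array(c['eye'])); r=np.hypot(p[0],p[1]); th=np.arctan2(r,p[2])
    g={'pin':np.tan(th),'equi':th,'stereo':2*np.tan(th/2),'solid':2*np.sin(th/2),'orth':np.sin(th)}[model]
    return p[:2]/r*g*f(c)+[c['cx'],c['cy']]
# local sill_end coords (x,y,z): obs. params: x,y,yaw, L, gap, cad x
obs=[('t',(365,243),'nr'),('t',(82.4,262.4),'nl'),('s',(350,178.7),'nr'),('s',(254,178),'ur'),('t',(275,150),'c1'),('t',(280,236.2),'c0'),('t',(160,156),'c3'),('t',(162.4,244),'c2'),('s',(249,225.5),'c1'),('s',(342.5,225.5),'c0')]
def loc(k,p):
    L,g,cx,W=p[3:7]
    return {'nr':(-W,0,25),'nl':(-W,L,25),'ur':(124,0,25),'c0':(cx-100,g,70),'c1':(cx+100,g,70),'c2':(cx-100,g+260,70),'c3':(cx+100,g+260,70)}[k]
def wp(l,p):
    c,s=np.cos(p[2]),np.sin(p[2]); return np.array([p[0]+c*l[0]-s*l[1],p[1]+s*l[0]+c*l[1],l[2]])
if __name__=='__main__':
  for m in ['pin','equi','stereo','solid','orth']:
    fn=lambda p:np.concatenate([pj(C[k],wp(loc(n,p),p),m)-o for k,o,n in obs])
    r=least_squares(fn,[450,-200,0,660,200,0,124]); print(m,np.sqrt(np.mean(r.fun**2)),np.round(r.x,3)); print(np.round(r.fun.reshape(-1,2),1).tolist())
E
python3 fit.py
```

```text
pin 0.48905330896838584 [ 5.55057e+02 -1.56097e+02  5.90000e-02  6.53782e+02  1.97278e+02
  7.76700e+00  1.19583e+02]
[[-0.5, -0.2], [0.0, 0.2], [0.1, -0.5], [0.0, -0.3], [-0.8, -0.4], [-0.9, -0.4], [0.7, 0.5], [-0.2, -0.1], [0.8, -0.9], [-0.3, -0.4]]
equi 2.1323520601835138 [ 5.56067e+02 -1.55835e+02  7.10000e-02  7.21600e+02  2.03289e+02
  1.03340e+01  1.22669e+02]
[[-0.2, 0.3], [-0.0, -1.1], [0.8, -0.7], [0.0, 0.4], [-3.6, -0.3], [-2.9, -0.9], [4.9, 3.3], [4.9, -1.3], [0.5, 1.5], [-0.8, 1.4]]
stereo 1.6581633963524114 [ 5.55822e+02 -1.55917e+02  6.80000e-02  7.02073e+02  2.01905e+02
  9.59300e+00  1.21896e+02]
[[-0.3, 0.2], [-0.0, -0.8], [0.6, -0.7], [0.0, 0.2], [-3.0, -0.3], [-2.5, -0.8], [3.8, 2.6], [3.6, -1.0], [0.6, 0.9], [-0.7, 1.0]]
solid 2.3730672355901885 [ 5.56187e+02 -1.55788e+02  7.30000e-02  7.32330e+02  2.03951e+02
  1.07400e+01  1.23058e+02]
[[-0.1, 0.3], [-0.0, -1.3], [0.9, -0.8], [0.0, 0.4], [-4.0, -0.3], [-3.1, -1.0], [5.5, 3.7], [5.5, -1.4], [0.5, 1.8], [-0.9, 1.5]]
orth 3.1188217772696802 [ 5.56527e+02 -1.55601e+02  7.90000e-02  7.71051e+02  2.05813e+02
  1.22000e+01  1.24253e+02]
[[0.0, 0.5], [-0.0, -1.9], [1.2, -0.9], [0.0, 0.7], [-5.0, -0.3], [-3.7, -1.3], [7.1, 4.8], [7.6, -1.8], [0.3, 2.6], [-1.2, 2.0]]
```

```bash

python3 - <<'E'
from h import *
for n,(r0,r1,c0,c1) in {'side':(110,170,325,385),'top':(215,280,385,460)}.items():
    ims=[capture(n)['img'].astype(float) for _ in range(6)]
    m=np.mean(ims,0); np.save(n+'_avg.npy',m)
    z=m[r0:r1,c0:c1,::-1]; z=np.clip(z*1.3,0,255).astype(np.uint8)
    s=590/max(z.shape[:2]); z=cv2.resize(z,None,fx=s,fy=s,interpolation=cv2.INTER_CUBIC); print(n,s); cv2.imwrite('pics/z_'+n+'.png',z)
print(readout.sense()['time_s'])
E
```

```text
side 9.833333333333334
top 7.866666666666666
1.9
```

View pics/z_side.png

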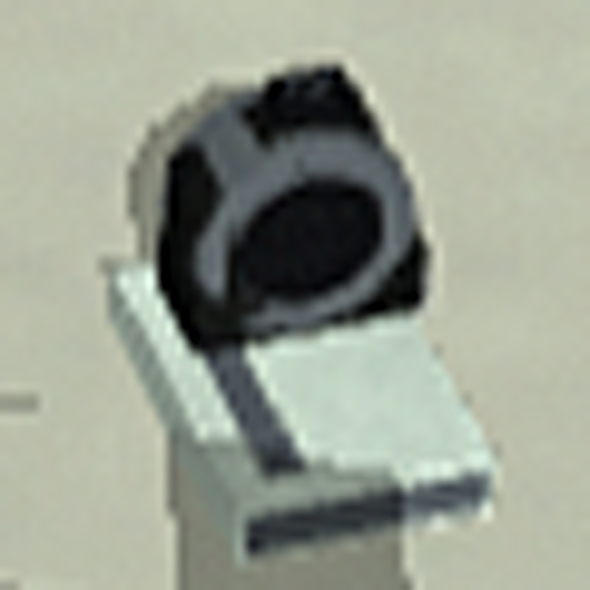

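View pics/z_top.png

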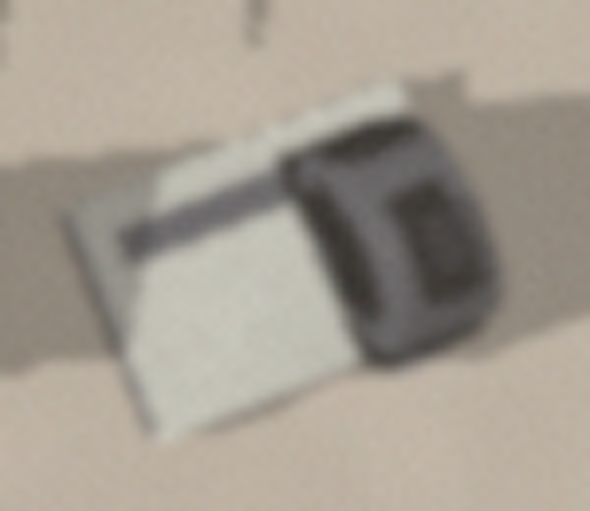

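```bash

cat > fit2.py <<'E'
from fit import *
def S(u,v): return (u/9.8333+325-.45,v/9.8333+110-.45)
def T(u,v): return (u/7.8667+385-.44,v/7.8667+215-.44)
def W(p,l):
    c,s=np.cos(p[2]),np.sin(p[2]); return np.array([p[0]+c*l[0]-s*l[1],p[1]+s*l[0]+c*l[1],l[2]])
# carton frame: long axis u; param x,y,yaw
co=[('t',T(70,213),(55,37.5,20)),('t',T(158,437),(55,-37.5,20)),('t',T(408,80),(-55,37.5,20)),
('s',S(110,268),(-55,37.5,20)),('s',S(245,520),(55,37.5,20)),('s',S(490,470),(55,-37.5,20))]
fn=lambda p:np.concatenate([pj(C[k],W(p,l),'pin')-o for k,o,l in co])
r=least_squares(fn,[425,-310,np.pi/2-.0+.35]);print(r.x,np.round(r.fun.reshape(-1,2),1).tolist())
pc=r.x
# which assignment? tape frame with x toward robot
to=[('s',S(205,345),(-35,-17,20)),('s',S(425,305),(35,-17,20)),('s',S(160,275),(-35,17,20)),('t',T(365,362),(35,-17,20)),('t',T(288,165),(-35,-17,20))]
fn=lambda p:np.concatenate([pj(C[k],W(p,l),'pin')-o for k,o,l in to])
r=least_squares(fn,[425,-330,np.pi+.35]);print(r.x,np.round(r.fun.reshape(-1,2),1).tolist())
pt=r.x
d=pt[:2]-pc[:2];c,s=np.cos(pc[2]),np.sin(pc[2]);print('in carton',c*d[0]+s*d[1],-s*d[0]+c*d[1],'rel yaw',np.degrees(pt[2]-pc[2]))
np.save('pt.npy',pt)
for k,f0,s0,r0,c0 in [('s','z_side',9.8333,110,325),('t','z_top',7.8667,215,385)]:
    im=cv2.imread('pics/'+f0+'.png')
    def dr(a,b,col):
        q=[tuple(int(v) for v in ((pj(C[k],x,'pin')+.45-[c0,r0])*s0)) for x in (a,b)]; cv2.line(im,q[0],q[1],col,1)
    def box(p,hx,hy,z0,z1,col):
        cs=[(hx,hy),(-hx,hy),(-hx,-hy),(hx,-hy)]
        for i in range(4):
            a=cs[i];b=cs[(i+1)%4]
            for z in(z0,z1): dr(W(p,(*a,z)),W(p,(*b,z)),col)
            dr(W(p,(*a,z0)),W(p,(*a,z1)),col)
    box(pc,55,37.5,0,20,(0,255,0)); box(pt,35,17,20,86,(0,0,255))
    lk=pt.copy(); lk[:2]=W(pt,(2,0,0))[:2]; box(lk,11,7,86,95,(255,0,0))
    cv2.imwrite('pics/o_'+f0+'.png',im)
E
python3 fit2.py
```

```text
[ 449.92304641 -267.93032688    2.91113437] [[25.5, 21.0], [-16.6, -14.4], [-9.1, -7.2], [-6.0, 4.1], [19.0, -14.1], [-12.3, 8.4]]
[ 426.6889726  -327.70383834    3.47246844] [[-1.2, 0.7], [0.5, 0.6], [-0.3, 0.4], [1.0, 1.8], [-0.0, -1.0]]
in carton 8.966119372608215 63.50042173838343 rel yaw 32.162072953639864
```

View pics/o_z_side.png

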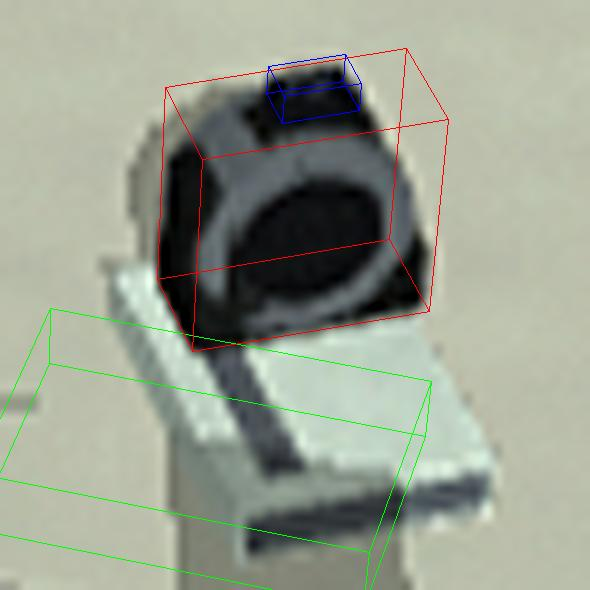

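View pics/o_z_top.png

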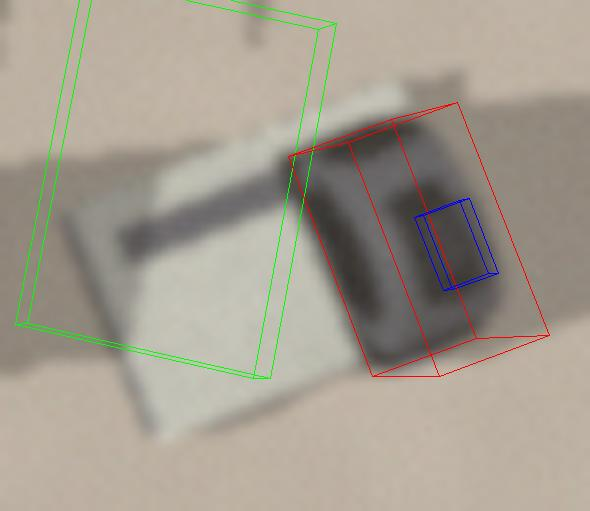

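```bash

sed -i "s/(55,37.5,20)/(55,A,20)/g;s/(55,-37.5,20)/(55,37.5,20)/g;s/(-55,37.5,20)/(-55,-37.5,20)/g;s/(55,A,20)/(55,-37.5,20)/g" fit2.py
python3 fit2.py
```

```text
[ 423.52156066 -296.98854987    1.91331198] [[-0.2, -1.0], [0.3, 0.5], [-0.9, 0.0], [0.6, 0.1], [-0.8, -0.7], [0.9, -0.7]]
[ 426.6889726  -327.70383834    3.47246844] [[-1.2, 0.7], [0.5, 0.6], [-0.3, 0.4], [1.0, 1.8], [-0.0, -1.0]]
in carton -29.99492131207497 7.332539786513596 rel yaw 89.3330844883721
```

View pics/o_z_side.png

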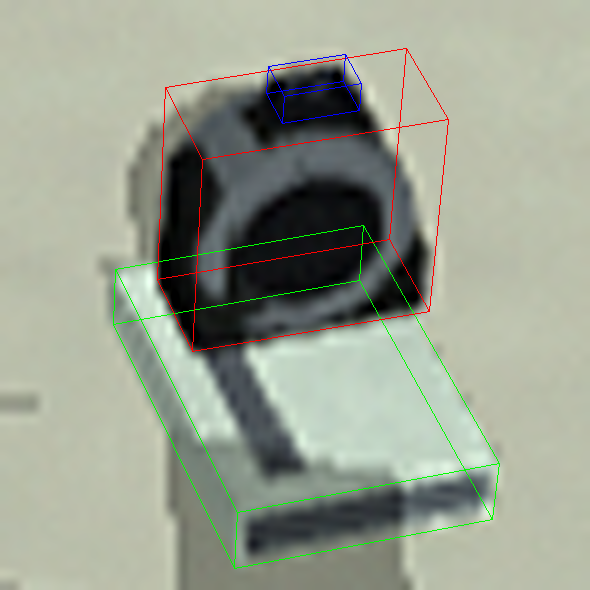

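View pics/o_z_top.png

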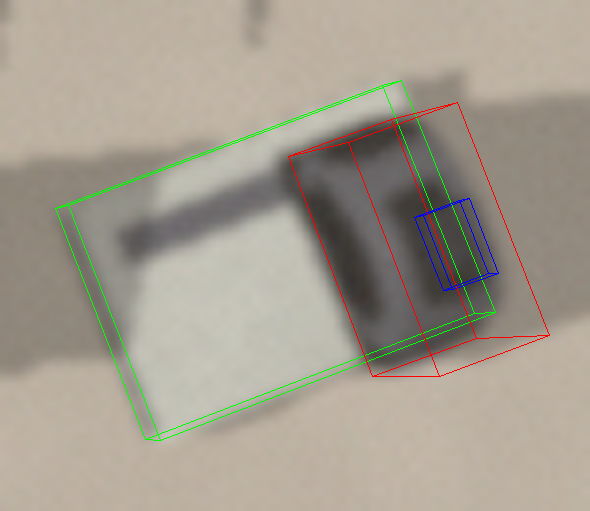

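```bash
cat > plan.py <<'E'
from h import *
import sys
def pose():
    s=readout.sense(); q=np.asarray(s['ee_rot']); R=Rotation.from_quat(np.r_[q[1:],q[0]]).as_matrix()
    return np.array(s['eef_pos']),R,s
def phi(R): return np.degrees(np.arctan2(R[1,0],R[0,0]))
def plan(wps,phi_t,ns,dphi=None):
    """wps list of xyz, ns rows per leg, total turn dphi (world z deg)"""
    p,R,s=pose(); ph=phi(R)
    if dphi is None: dphi=(phi_t-ph+180)%360-180
    N=sum(ns); rows=[]
    for w,n in zip(wps,ns):
        st=(np.array(w)-p)/n
        for _ in range(n):
            a=np.radians(ph); ex=np.array([np.cos(a),np.sin(a)]); ey=np.array([np.sin(a),-np.cos(a)])
            rows.append([round(st[:2]@ex/10,2),round(st[:2]@ey/10,2),round(-st[2]/10,2),round(-dphi/N,2)]); ph+=dphi/N
        p=np.array(w,float)
    for i in range(0,len(rows),8): print(rows[i:i+8])
def st():
    p,R,s=pose(); print('t',round(s['time_s'],2),'p',p.round(1),'phi',phi(R).round(2),'tilt',np.degrees(np.arccos(-R[2,2])).round(2),'F',np.round(s['force'],2),'M',np.round(s['wrist_torque'],2),'g',round(s['grip_width']*85.4,1),'j',np.round(s['joints'],2))
E
python3 - <<'E'
from plan import *
st(); plan([(400,150,300),(427,-328,220)],19.5,[10,11],-145.5)
c=capture('side');print(onz(c,(552,96),0))
E
```

```text
t 2.1 p [134.9 507.4 303.9] phi 165.12 tilt 0.0 F [ 0.67  0.94 -0.83] M [-0.01  0.    0.02] g 85.9 j [ 1.09  0.31  1.5  -0.    1.33 -0.22]
[[np.float64(-3.48), np.float64(-2.77), np.float64(0.04), 6.93], [np.float64(-3.79), np.float64(-2.33), np.float64(0.04), 6.93], [np.float64(-4.04), np.float64(-1.86), np.float64(0.04), 6.93], [np.float64(-4.24), np.float64(-1.36), np.float64(0.04), 6.93], [np.float64(-4.37), np.float64(-0.84), np.float64(0.04), 6.93], [np.float64(-4.44), np.float64(-0.3), np.float64(0.04), 6.93], [np.float64(-4.44), np.float64(0.23), np.float64(0.04), 6.93], [np.float64(-4.38), np.float64(0.77), np.float64(0.04), 6.93]]
[[np.float64(-4.26), np.float64(1.29), np.float64(0.04), 6.93], [np.float64(-4.07), np.float64(1.8), np.float64(0.04), 6.93], [np.float64(-4.35), np.float64(-0.2), np.float64(0.73), 6.93], [np.float64(-4.34), np.float64(0.33), np.float64(0.73), 6.93], [np.float64(-4.27), np.float64(0.85), np.float64(0.73), 6.93], [np.float64(-4.13), np.float64(1.36), np.float64(0.73), 6.93], [np.float64(-3.94), np.float64(1.85), np.float64(0.73), 6.93], [np.float64(-3.69), np.float64(2.31), np.float64(0.73), 6.93]]
[[np.float64(-3.38), np.float64(2.74), np.float64(0.73), 6.93], [np.float64(-3.03), np.float64(3.13), np.float64(0.73), 6.93], [np.float64(-2.63), np.float64(3.47), np.float64(0.73), 6.93], [np.float64(-2.19), np.float64(3.76), np.float64(0.73), 6.93], [np.float64(-1.72), np.float64(4.0), np.float64(0.73), 6.93]]
[-202.25789242 -619.25619916    0.        ]
```

Emit:
apply_moves(targets=[[-3.5, -2.8, 0, 6.9], [-3.8, -2.3, 0, 6.9], [-4.0, -1.9, 0, 6.9], [-4.2, -1.4, 0, 6.9], [-4.4, -0.8, 0, 6.9], [-4.4, -0.3, 0, 6.9], [-4.4, 0.2, 0, 6.9], [-4.4, 0.8, 0, 6.9]], grip=6.5, force=40)

```text
time_s: 2.95
eef_pos: [347.4, 220.5, 304.1]
ee_rot: [0.0, 0.576, 0.817, 0.0]
force: [0.4, 0.8, 0.7]
grip_width: 0.763
```

Emit:
apply_moves(targets=[[-4.3, 1.3, 0, 6.9], [-4.1, 1.8, 0, 6.9], [-4.3, -0.2, 0.7, 6.9], [-4.3, 0.3, 0.7, 6.9], [-4.3, 0.9, 0.7, 6.9], [-4.1, 1.4, 0.7, 6.9], [-3.9, 1.9, 0.7, 6.9], [-3.7, 2.3, 0.7, 6.9]])

```text
time_s: 3.75
eef_pos: [417.6, -111.4, 261.8]
ee_rot: [0.0, 0.889, 0.457, 0.0]
force: [1.3, 0.3, -0.2]
grip_width: 0.761
```

Emit:
apply_moves(targets=[[-3.4, 2.7, 0.7, 6.9], [-3.0, 3.1, 0.7, 6.9], [-2.6, 3.5, 0.7, 6.9], [-2.2, 3.8, 0.7, 6.9], [-1.7, 4.0, 0.7, 6.9], [0, 0, 0, 0], [0, 0, 0, 0]])

```text
time_s: 4.45
eef_pos: [432.2, -326.9, 226.4]
ee_rot: [-0.001, 0.985, 0.175, -0.0]
force: [-0.3, 0.8, 0.4]
grip_width: 0.762
```

```bash

python3 - <<'E'
from plan import *
st(); plan([(427,-328,160)],19.5,[3])
for n,(r0,r1,c0,c1) in {'side':(60,200,270,430),'top':(190,310,360,500)}.items():
    m=capture(n)['img'][r0:r1,c0:c1,::-1]; cv2.imwrite('pics/g1_'+n+'.png',cv2.resize(m,None,fx=4,fy=4,interpolation=cv2.INTER_CUBIC))
E
```

```text
t 4.45 p [ 432.2 -326.9  226.4] phi 20.19 tilt 0.07 F [-0.33  0.84  0.35] M [0.01 0.06 0.01] g 65.1 j [-0.86  0.42  1.55  0.    1.17  0.35]
[[np.float64(-0.17), np.float64(-0.03), np.float64(2.21), np.float64(0.23)], [np.float64(-0.17), np.float64(-0.03), np.float64(2.21), np.float64(0.23)], [np.float64(-0.17), np.float64(-0.03), np.float64(2.21), np.float64(0.23)]]
```

View pics/g1_side.png

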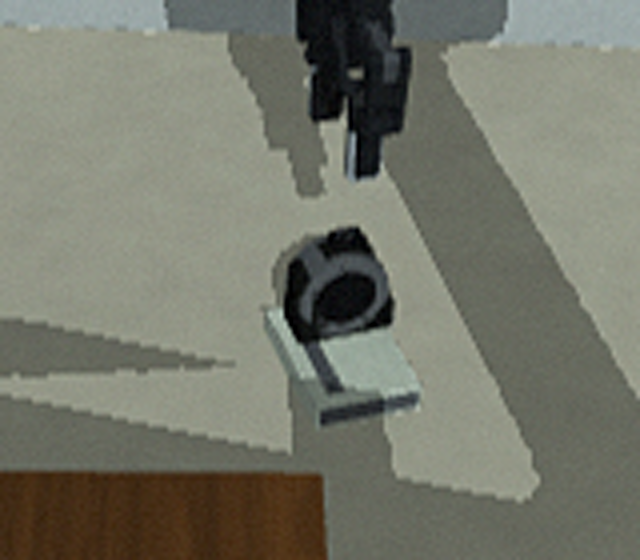

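View pics/g1_top.png

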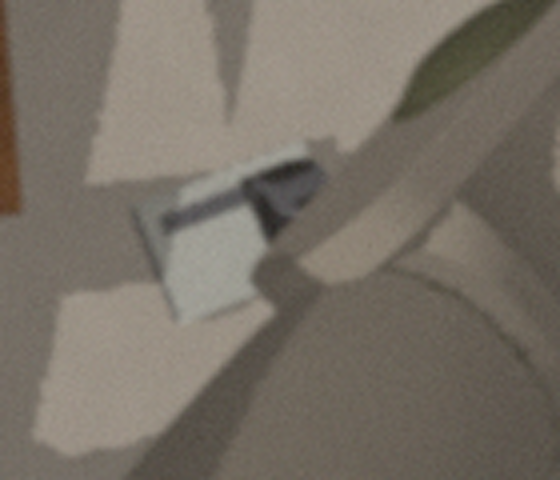

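```bash

python3 - <<'E'
from plan import *
c=capture('side')
p,R,s=pose()
for y in (-32,-46,32,46):
  for x in (-11,11):
    for z in(62,73): print(x,y,z,((proj(c,p+R@np.array([x,y,z]))-[270,60])*4).round())
E
```

```text
-11 -32 62 [374. 164.]
-11 -32 73 [373. 179.]
11 -32 62 [341. 170.]
11 -32 73 [340. 185.]
-11 -46 62 [382. 176.]
-11 -46 73 [381. 191.]
11 -46 62 [349. 182.]
11 -46 73 [348. 197.]
-11 32 62 [340. 111.]
-11 32 73 [339. 126.]
11 32 62 [308. 116.]
11 32 73 [307. 131.]
-11 46 62 [333. 100.]
-11 46 73 [332. 115.]
11 46 62 [301. 105.]
11 46 73 [300. 120.]
```

Emit:
apply_moves(targets=[[-0.25, 0, 2.5, 0.3], [-0.25, 0, 2.5, 0.4], [0, -0.1, 2.5, 0], [0, 0, 2.0, 0], [0, 0, 1.5, 0], [0, 0, 0.8, 0], [0, 0, 0, 0], [0, 0, 0, 0]])

```text
time_s: 5.4
eef_pos: [427.8, -327.3, 109.7]
ee_rot: [0.001, 0.985, 0.17, 0.0]
force: [0.9, -0.7, 0.2]
grip_width: 0.764
```

```bash

python3 - <<'E'
from plan import *
st(); 
for n,(r0,r1,c0,c1) in {'side':(80,180,300,420)}.items():
    m=capture(n)['img'][r0:r1,c0:c1,::-1]; cv2.imwrite('pics/g2_'+n+'.png',cv2.resize(m,None,fx=6,fy=6,interpolation=cv2.INTER_CUBIC))
E
```

```text
t 5.4 p [ 427.8 -327.3  109.7] phi 19.55 tilt 0.07 F [ 0.88 -0.71  0.21] M [-0.06 -0.08 -0.01] g 65.2 j [-0.87  0.57  1.67  0.    0.9   0.36]
```

View pics/g2_side.png

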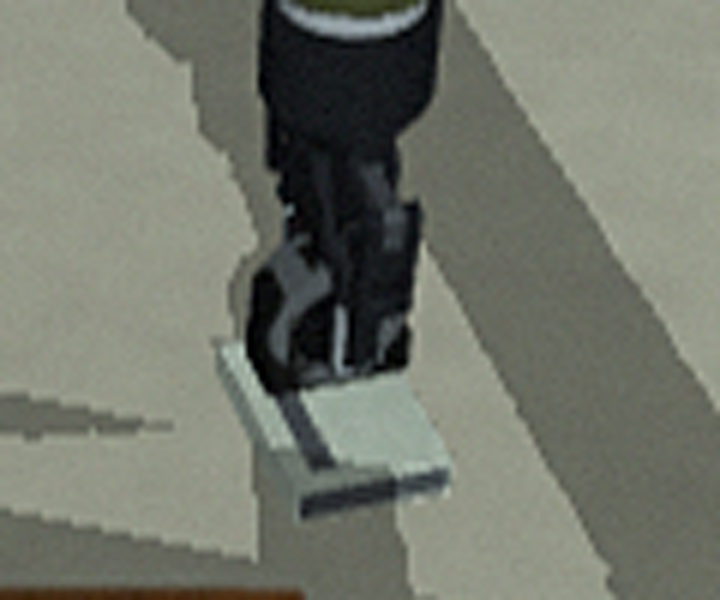

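Emit:
apply_moves(targets=[[0, 0, 0, 0], [0, 0, 0, 0], [0, 0, 0, 0], [0, 0, 0, 0], [0, 0, 0, 0], [0, 0, 0, 0]], grip=2.5, force=45)

```text
time_s: 6.05
eef_pos: [427.4, -327.0, 109.5]
ee_rot: [-0.0, 0.986, 0.17, -0.0]
force: [-1.7, 4.3, 6.9]
grip_width: 0.394
```

```bash

python3 - <<'E'
from plan import *
st(); 
for n,(r0,r1,c0,c1) in {'side':(80,180,300,420)}.items():
    m=capture(n)['img'][r0:r1,c0:c1,::-1]; cv2.imwrite('pics/g3_'+n+'.png',cv2.resize(m,None,fx=6,fy=6,interpolation=cv2.INTER_CUBIC))
E
```

```text
t 6.05 p [ 427.4 -327.   109.5] phi 19.53 tilt 0.04 F [-1.69  4.34  6.91] M [0.64 0.25 0.04] g 33.7 j [-0.87  0.57  1.67  0.    0.9   0.36]
```

View pics/g3_side.png

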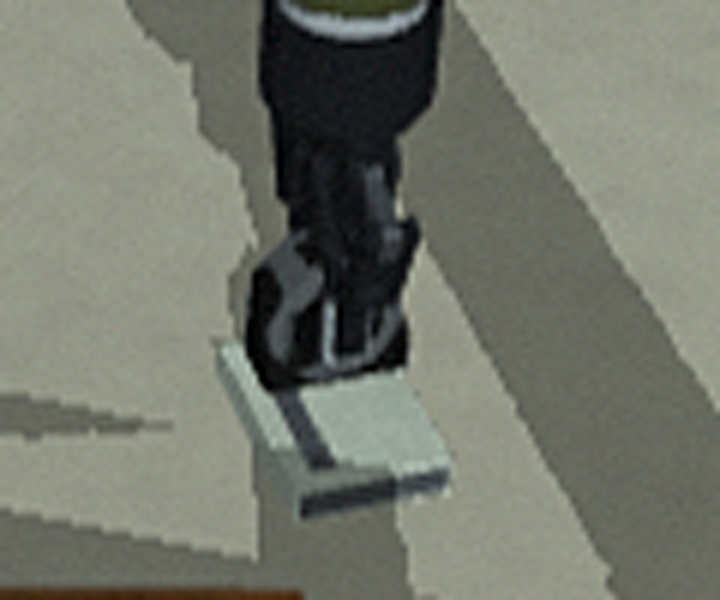

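```bash

python3 - <<'E'
from h import *
c2=capture('top');c1=capture('side')
def yaw(a,b): d=b-a; return np.degrees(np.arctan2(d[1],d[0]))
def refine(img,a,b,n=40,w=5):
    # subpixel edge points by max gradient normal to the line a-b, line fit
    g=cv2.GaussianBlur(cv2.cvtColor(img.astype(np.uint8),cv2.COLOR_RGB2GRAY).astype(np.float32),(0,0),1)
    a=np.array(a,float);b=np.array(b,float);t=(b-a)/np.linalg.norm(b-a);nn=np.array([-t[1],t[0]])
    pts=[]
    for s in np.linspace(.05,.95,n):
        o=a+s*(b-a);k=np.arange(-w,w+.01,.25);q=o+k[:,None]*nn
        v=cv2.remap(g,q[:,0].astype(np.float32)[None],q[:,1].astype(np.float32)[None],cv2.INTER_LINEAR)[0]
        d=np.abs(np.gradient(v));i=d.argmax();pts.append(q[i])
    pts=np.array(pts,np.float32);vx,vy,x0,y0=cv2.fitLine(pts,cv2.DIST_HUBER,0,.01,.01).ravel()
    l=np.array([vx,vy]);o=np.array([x0,y0]);r=(pts-o)@np.array([-vy,vx])
    return o+l*((a-o)@l),o+l*((b-o)@l),np.median(np.abs(r))
T=np.load('top_avg.npy');S=np.load('side_avg.npy')
L=[('t near',c2,T,(82.4,262.4),(365,243),25,180),('t upst',c2,T,(76,152),(357.5,135.5),55,180),('t end',c2,T,(365,243),(358.5,145),25,90),('t cadside',c2,T,(280,236),(275,150),70,90),
('s end',c1,S,(350,178.7),(256,178),25,180),('s cad',c1,S,(342.5,225.5),(249,225.5),70,180)]
for n,c,im,a,b,z,_ in L:
    p,q,r=refine(im,a,b,w=3); A,B=onz(c,p,z),onz(c,q,z); print(n,p,q,'r',round(float(r),2),A.round(1),B.round(1),round(yaw(A,B),2))
E
```

```text
t near [ 82.4596084  263.24551167] [365.02305814 243.32724183] r 0.14 [395.5 489.3  25. ] [ 434.4 -164.3   25. ] -86.59
t upst [ 75.89625026 150.26228935] [357.37802653 133.45694985] r 0.16 [654.8 507.   55. ] [ 693.8 -149.    55. ] -86.6
t end [365.1472527  242.98721664] [356.65408813 145.16025791] r 0.2 [ 435.2 -164.6   25. ] [ 673.3 -150.1   25. ] 3.48
t cadside [278.96647679 236.05625533] [274.28463828 150.03893478] r 0.15 [450.8  35.7  70. ] [649.9  47.1  70. ] 3.28
s end [350.00045876 177.61545852] [256.00018331 177.57545947] r 0.09 [ 435.9 -165.5   25. ] [ 673.9 -149.7   25. ] 3.79
s cad [342.49995155 224.69712674] [248.99995155 224.70278877] r 0.05 [450.6  34.1  70. ] [652.7  47.6  70. ] 3.83
```

Emit:
apply_moves(targets=[[0, 0, -0.5, 0], [0, 0, -1.5, 0], [0, 0, -2.5, 0], [0, 0, -2.5, 0], [0, 0, -1.0, 0], [0, 0, 0, 0], [0, 0, 0, 0]])

```text
time_s: 6.9
eef_pos: [427.0, -327.0, 187.7]
ee_rot: [-0.001, 0.986, 0.169, -0.0]
force: [-0.9, 0.3, -5.3]
grip_width: 0.393
```

```bash

python3 - <<'E'
from plan import *
st(); 
for n,(r0,r1,c0,c1) in {'side':(60,160,300,420)}.items():
    m=capture(n)['img'][r0:r1,c0:c1,::-1]; cv2.imwrite('pics/g4_'+n+'.png',cv2.resize(m,None,fx=6,fy=6,interpolation=cv2.INTER_CUBIC))
E
```

```text
t 6.9 p [ 427.  -327.   187.7] phi 19.51 tilt 0.11 F [-0.9   0.29 -5.29] M [-0.02  0.    0.01] g 33.6 j [-0.87  0.46  1.61 -0.    1.07  0.36]
```

View pics/g4_side.png

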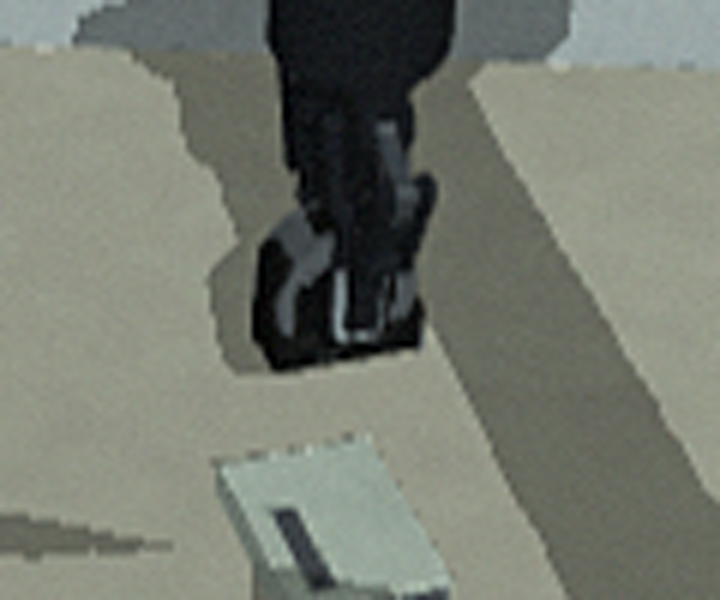

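```bash

python3 - <<'E'
from plan import *
plan([(543.6,-134.2,170)],93.4,[10])
E
```

```text
[[np.float64(1.74), np.float64(-1.43), np.float64(0.17), np.float64(-7.39)], [np.float64(1.91), np.float64(-1.19), np.float64(0.17), np.float64(-7.39)], [np.float64(2.05), np.float64(-0.94), np.float64(0.17), np.float64(-7.39)], [np.float64(2.15), np.float64(-0.66), np.float64(0.17), np.float64(-7.39)], [np.float64(2.22), np.float64(-0.38), np.float64(0.17), np.float64(-7.39)], [np.float64(2.25), np.float64(-0.09), np.float64(0.17), np.float64(-7.39)], [np.float64(2.24), np.float64(0.2), np.float64(0.17), np.float64(-7.39)], [np.float64(2.2), np.float64(0.48), np.float64(0.17), np.float64(-7.39)]]
[[np.float64(2.12), np.float64(0.76), np.float64(0.17), np.float64(-7.39)], [np.float64(2.0), np.float64(1.03), np.float64(0.17), np.float64(-7.39)]]
```

Emit:
apply_moves(targets=[[1.7, -1.4, 0.2, -7.4], [1.9, -1.2, 0.2, -7.4], [2.0, -0.9, 0.2, -7.4], [2.1, -0.7, 0.2, -7.4], [2.2, -0.4, 0.2, -7.4], [2.2, -0.1, 0.2, -7.4], [2.2, 0.2, 0.2, -7.4], [2.2, 0.5, 0.2, -7.4]])

```text
time_s: 7.75
eef_pos: [518.6, -174.1, 171.4]
ee_rot: [-0.001, 0.772, 0.636, -0.0]
force: [-0.8, 0.5, -4.7]
grip_width: 0.399
```

Emit:
apply_moves(targets=[[2.1, 0.8, 0.2, -7.4], [2.0, 1.0, 0, -7.4], [0, 0, 0, 0], [0, 0, 0, 0]])

```text
time_s: 8.15
eef_pos: [541.6, -136.5, 169.8]
ee_rot: [-0.001, 0.685, 0.728, -0.0]
force: [0.3, -0.3, -4.8]
grip_width: 0.392
```

```bash

python3 - <<'E'
from plan import *
st(); plan([(543.6,-134.2,122)],93.4,[4])
for n,(r0,r1,c0,c1) in {'side':(80,220,220,380),'top':(110,270,260,440)}.items():
    c=capture(n); m=c['img'][r0:r1,c0:c1,::-1]; cv2.imwrite('pics/g5_'+n+'.png',cv2.resize(m,None,fx=4,fy=4,interpolation=cv2.INTER_CUBIC))
    for t in ['tape_hook','tape_back','tape_center']: print(n,t,[((np.array(b['location'])*[640,400]-[c0,r0])*4).round() for b in nets.boxes_of(n,t)[:2]])
E
```

```text
t 8.15 p [ 541.6 -136.5  169.8] phi 93.47 tilt 0.11 F [ 0.29 -0.27 -4.78] M [-0.1  -0.02  0.04] g 33.4 j [-0.46  0.52  1.56 -0.    1.06 -0.52]
[[np.float64(0.05), np.float64(0.05), np.float64(1.19), np.float64(0.02)], [np.float64(0.05), np.float64(0.05), np.float64(1.19), np.float64(0.02)], [np.float64(0.05), np.float64(0.05), np.float64(1.19), np.float64(0.02)], [np.float64(0.05), np.float64(0.05), np.float64(1.19), np.float64(0.02)]]
side tape_hook []
side tape_back [array([352., 324.])]
side tape_center [array([344., 325.])]
top tape_hook []
top tape_back []
top tape_center []
```

View pics/g5_side.png

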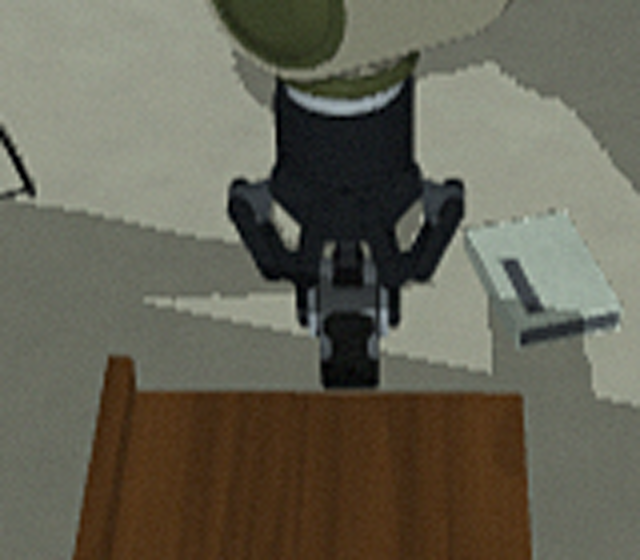

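View pics/g5_top.png

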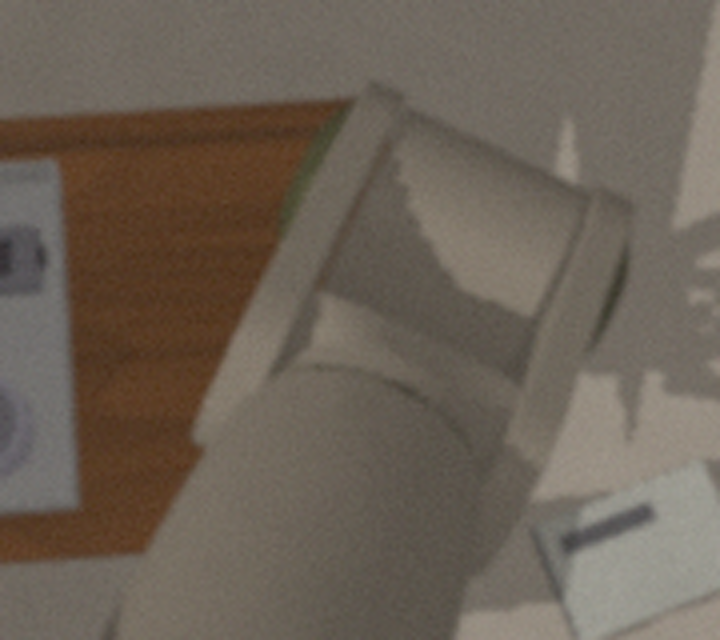

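```bash

python3 - <<'E'
from plan import *
c=capture('side');p,R,s=pose()
for d in (31,35,39): print(((proj(c,p+R@np.array([d,0,89.5]))-[220,80])*4).round(1), ((proj(c,p+R@np.array([d,17,89.5]))-[220,80])*4).round(1),((proj(c,p+R@np.array([d,-17,89.5]))-[220,80])*4).round(1))
E
```

```text
[347.  380.8] [318.3 380.7] [375.7 380.9]
[346.9 385.4] [318.1 385.3] [375.6 385.5]
[346.7 390. ] [317.9 389.9] [375.5 390.1]
```

Emit:
apply_moves(targets=[[0, 0.1, 1.5, 0], [0, 0.1, 1.5, 0], [0, 0, 1.0, 0], [0, 0, 0.8, 0], [0, 0, 0, 0], [0, 0, 0, 0]])

```text
time_s: 9.2
eef_pos: [544.1, -136.7, 123.3]
ee_rot: [0.0, 0.685, 0.728, 0.0]
force: [-0.8, 0.4, -4.7]
grip_width: 0.394
```

```bash

python3 - <<'E'
from plan import *
st(); 
for n,(r0,r1,c0,c1) in {'side':(120,200,250,350)}.items():
    c=capture(n); m=c['img'][r0:r1,c0:c1,::-1]; cv2.imwrite('pics/g6_'+n+'.png',cv2.resize(m,None,fx=7,fy=7,interpolation=cv2.INTER_CUBIC))
E
```

```text
t 9.2 p [ 544.1 -136.7  123.3] phi 93.51 tilt 0.03 F [-0.78  0.37 -4.72] M [-0.    0.03 -0.02] g 33.6 j [-0.46  0.59  1.59  0.    0.96 -0.52]
```

View pics/g6_side.png

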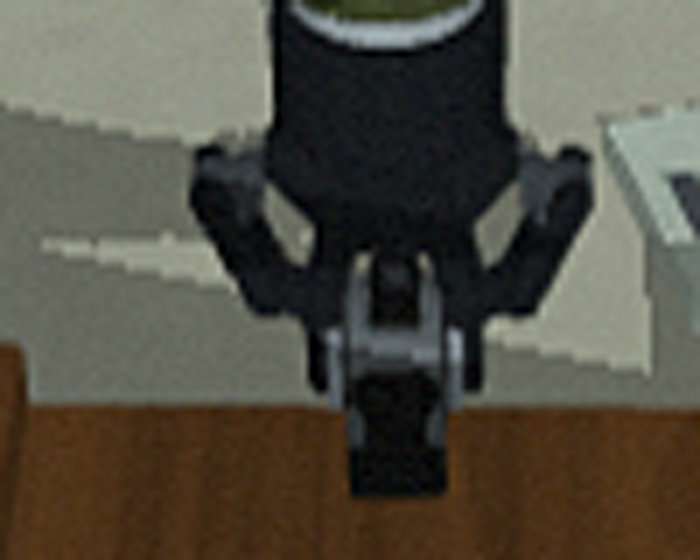

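Emit:
apply_moves(targets=[[0, 0, 0.3, 0], [0, 0, 0.3, 0], [0, 0, 0.1, 0], [0, 0, 0, 0]])

```text
time_s: 9.65
eef_pos: [543.9, -136.6, 115.7]
ee_rot: [-0.0, 0.685, 0.728, -0.0]
force: [-0.7, -0.9, -5.1]
grip_width: 0.394
```

Emit:
apply_moves(targets=[[0, 0, 0.05, 0], [0, 0, 0.05, 0], [0, 0, 0, 0], [0, 0, 0, 0]])

```text
time_s: 10.05
eef_pos: [543.9, -136.6, 114.9]
ee_rot: [0.0, 0.685, 0.728, 0.0]
force: [0.2, 0.4, -5.3]
grip_width: 0.394
```

Emit:
apply_moves(targets=[[0, 0, 0.05, 0], [0, 0, 0, 0], [0, 0, 0, 0]])

```text
time_s: 10.35
eef_pos: [544.0, -136.7, 114.6]
ee_rot: [0.0, 0.685, 0.728, 0.0]
force: [-0.2, 0.0, -2.1]
grip_width: 0.394
```

Emit:
apply_moves(targets=[[0, 0, -0.03, 0], [0.5, 0, 0, 0], [0.5, 0, 0, 0], [0.5, 0, 0, 0], [0.5, 0, 0, 0], [0.5, 0, 0, 0], [0.5, 0, 0, 0], [0, 0, 0, 0]])

```text
time_s: 11.15
eef_pos: [542.0, -106.0, 114.7]
ee_rot: [-0.0, 0.685, 0.729, -0.0]
force: [-0.5, -1.7, -4.5]
grip_width: 0.398
```

```bash

python3 - <<'E'
from plan import *
st(); F=[]
for i in range(4):
    c=capture('side'); F.append(readout.sense()['force'])
print(np.mean(F,0)); r0,r1,c0,c1=120,220,250,350
m=c['img'][r0:r1,c0:c1,::-1]; cv2.imwrite('pics/g7.png',cv2.resize(m,None,fx=6,fy=6,interpolation=cv2.INTER_CUBIC))
c=capture('top'); r0,r1,c0,c1=130,250,280,400
m=c['img'][r0:r1,c0:c1,::-1]; cv2.imwrite('pics/g7t.png',cv2.resize(m,None,fx=5,fy=5,interpolation=cv2.INTER_CUBIC))
E
```

```text
t 11.15 p [ 542.  -106.   114.7] phi 93.55 tilt 0.01 F [-0.51 -1.67 -4.47] M [-0.27  0.15 -0.07] g 34.0 j [-0.41  0.59  1.62  0.    0.93 -0.47]
[-0.58934321 -1.028776   -5.41367876]
```

View pics/g7.png

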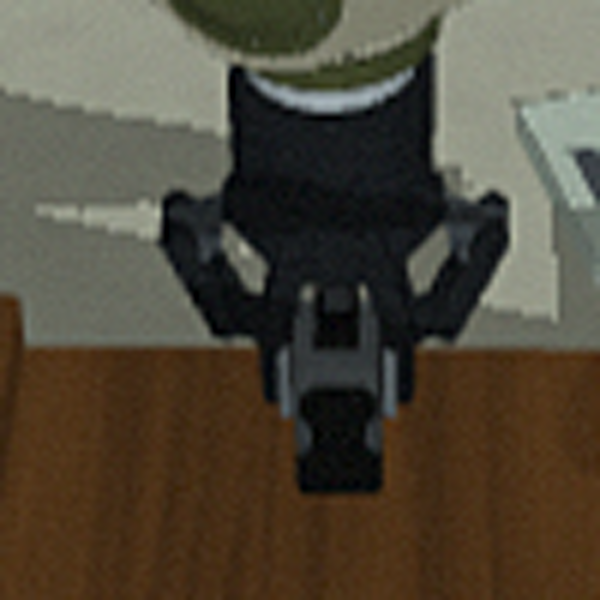

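View pics/g7t.png

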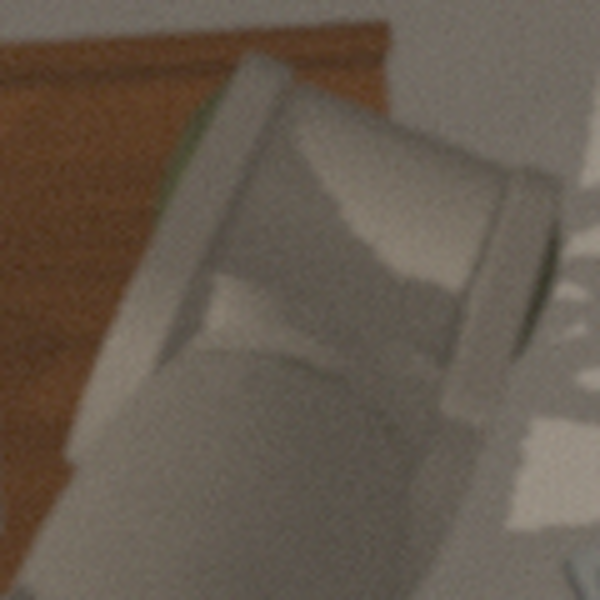

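Emit:
apply_moves(targets=[[0.5, 0, 0, 0.1], [1.0, 0, 0, 0], [1.0, 0, 0, 0], [1.0, 0, 0, 0], [1.0, 0, 0, 0], [1.0, 0, 0, 0], [1.0, 0, 0, 0], [0.5, 0, 0, 0]])

```text
time_s: 12.2
eef_pos: [537.8, -35.7, 114.7]
ee_rot: [-0.0, 0.685, 0.728, -0.0]
force: [-1.0, -1.1, -4.1]
grip_width: 0.395
```

Emit:
apply_moves(targets=[[0.5, 0, 0, 0], [0.5, 0, 0, 0], [0.5, 0, 0, 0], [0.3, 0, 0, 0], [0, 0, 0, 0], [0, 0, 0, 0]])

```text
time_s: 12.8
eef_pos: [536.9, -18.9, 114.7]
ee_rot: [0.0, 0.686, 0.728, -0.0]
force: [-1.0, -2.1, -5.2]
grip_width: 0.391
```

```bash

python3 - <<'E'
from plan import *
st(); F=[]
for i in range(4):
    c=capture('side'); F.append(readout.sense()['force'])
print(np.mean(F,0)); r0,r1,c0,c1=150,270,240,360
m=c['img'][r0:r1,c0:c1,::-1]; cv2.imwrite('pics/g8.png',cv2.resize(m,None,fx=5,fy=5,interpolation=cv2.INTER_CUBIC))
c=capture('top'); r0,r1,c0,c1=130,250,260,380
m=c['img'][r0:r1,c0:c1,::-1]; cv2.imwrite('pics/g8t.png',cv2.resize(m,None,fx=5,fy=5,interpolation=cv2.INTER_CUBIC))
E
```

```text
t 12.8 p [536.9 -18.9 114.7] phi 93.41 tilt 0.01 F [-1.   -2.11 -5.16] M [-0.33  0.14 -0.19] g 33.4 j [-0.25  0.56  1.67 -0.    0.91 -0.31]
[-0.26476089 -2.379996   -5.05561794]
```

View pics/g8.png

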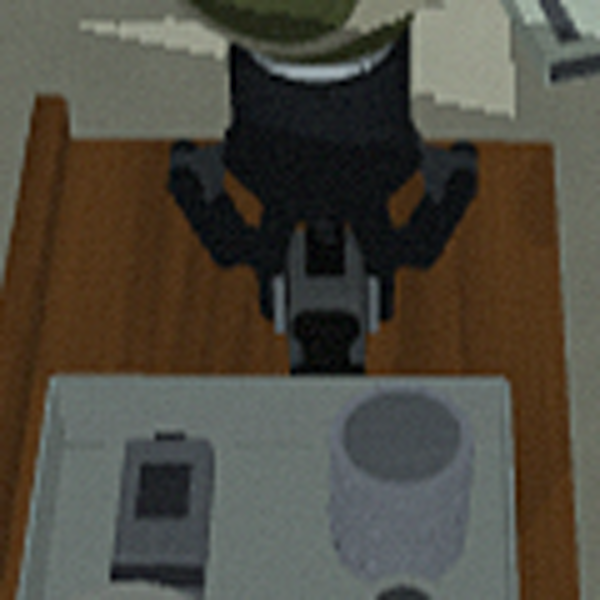

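View pics/g8t.png

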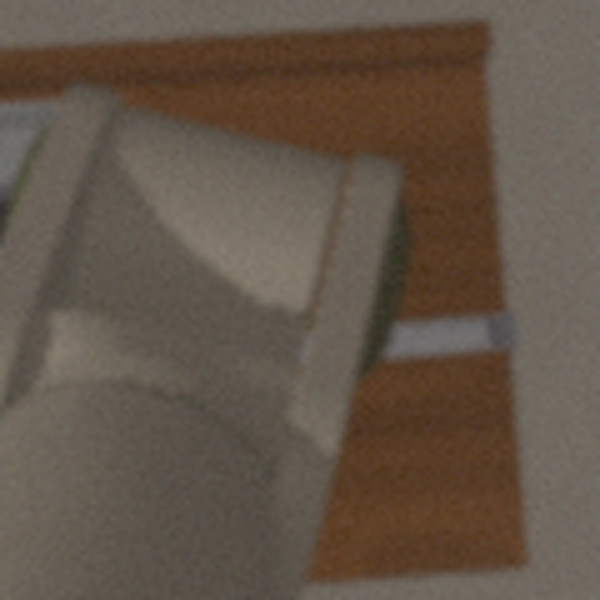

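Emit:
apply_moves(targets=[[0.5, 0, 0, 0], [0.5, 0, 0, 0], [0.4, 0, 0, 0], [0.2, 0, 0, 0], [0, 0, 0, 0], [0, 0, 0, 0]])

```text
time_s: 13.65
eef_pos: [535.9, -2.8, 114.7]
ee_rot: [0.0, 0.686, 0.728, -0.0]
force: [-1.0, -0.7, -5.0]
grip_width: 0.39
```

Emit:
apply_moves(targets=[[0.1, 0, 0, 0], [0.1, 0, 0, 0], [0, 0, 0, 0]])

```text
time_s: 13.95
eef_pos: [535.8, -0.8, 114.7]
ee_rot: [0.0, 0.686, 0.728, 0.0]
force: [-1.8, -1.7, -4.8]
grip_width: 0.393
```

Emit:
apply_moves(targets=[[0.05, 0, 0, 0], [0.05, 0, 0, 0], [0, 0, 0, 0]])

```text
time_s: 14.25
eef_pos: [535.7, 0.2, 114.7]
ee_rot: [-0.0, 0.686, 0.728, 0.0]
force: [-2.2, -1.8, -5.0]
grip_width: 0.396
```

Emit:
apply_moves(targets=[[0.05, 0, 0, 0], [0.05, 0, 0, 0], [0, 0, 0, 0], [0, 0, 0, 0]])

```text
time_s: 14.65
eef_pos: [535.6, 1.2, 114.7]
ee_rot: [-0.0, 0.686, 0.728, -0.0]
force: [-0.5, -1.1, -4.1]
grip_width: 0.398
```

Emit:
apply_moves(targets=[[0.05, 0, 0, 0], [0.05, 0, 0, 0], [0, 0, 0, 0], [0, 0, 0, 0]])

```text
time_s: 15.05
eef_pos: [535.6, 2.1, 114.7]
ee_rot: [-0.0, 0.686, 0.728, -0.0]
force: [-0.4, -2.6, -4.6]
grip_width: 0.392
```

Emit:
apply_moves(targets=[[0.05, 0, 0, 0], [0, 0, 0, 0], [0, 0, 0, 0]])

```text
time_s: 15.35
eef_pos: [535.6, 2.6, 114.7]
ee_rot: [0.0, 0.686, 0.728, -0.0]
force: [-0.9, -1.7, -4.7]
grip_width: 0.393
```

Emit:
apply_moves(targets=[[0.05, 0, 0, 0], [0, 0, 0, 0], [0, 0, 0, 0]])

```text
time_s: 15.65
eef_pos: [535.5, 3.1, 114.7]
ee_rot: [0.0, 0.686, 0.728, 0.0]
force: [-1.0, -2.2, -4.5]
grip_width: 0.394
```

```bash

python3 - <<'E'
from plan import *
st(); F=[]
for i in range(4):
    c=capture('side'); F.append(readout.sense()['force'])
print(np.mean(F,0)); r0,r1,c0,c1=180,260,260,360
m=c['img'][r0:r1,c0:c1,::-1]; cv2.imwrite('pics/g9.png',cv2.resize(m,None,fx=7,fy=7,interpolation=cv2.INTER_CUBIC))
E
```

```text
t 15.65 p [535.5   3.1 114.7] phi 93.42 tilt 0.0 F [-0.99 -2.18 -4.46] M [-0.39  0.18 -0.21] g 33.7 j [-0.21  0.56  1.67 -0.    0.91 -0.27]
[-0.59282031 -1.75143112 -4.80633605]
```

View pics/g9.png

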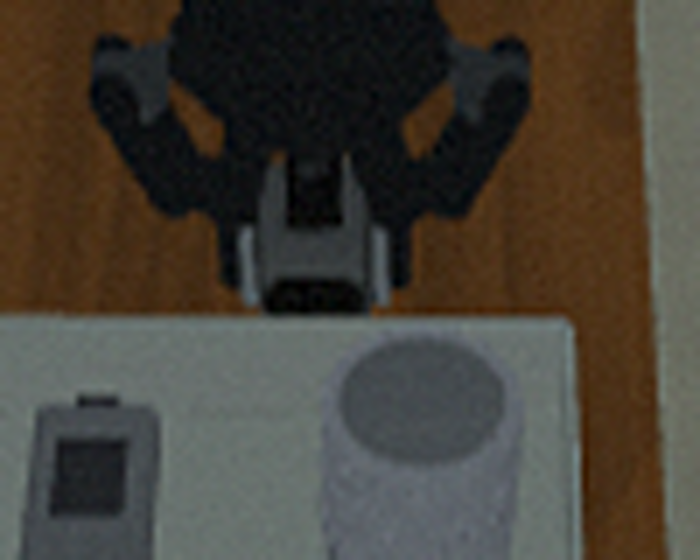

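Emit:
apply_moves(targets=[[0.05, 0, 0, 0], [0, 0, 0, 0], [0, 0, 0, 0]])

```text
time_s: 16.15
eef_pos: [535.5, 3.6, 114.7]
ee_rot: [-0.0, 0.686, 0.728, -0.0]
force: [-0.9, -1.3, -3.5]
grip_width: 0.391
```

Emit:
apply_moves(targets=[[0.05, 0, 0, 0], [0, 0, 0, 0], [0, 0, 0, 0]])

```text
time_s: 16.45
eef_pos: [535.5, 4.1, 114.7]
ee_rot: [0.0, 0.686, 0.728, -0.0]
force: [-1.7, -2.0, -5.0]
grip_width: 0.398
```

Emit:
apply_moves(targets=[[0.05, 0, 0, 0], [0, 0, 0, 0], [0, 0, 0, 0]])

```text
time_s: 16.75
eef_pos: [535.5, 4.4, 114.7]
ee_rot: [0.0, 0.686, 0.728, -0.0]
force: [-1.3, -5.4, -5.2]
grip_width: 0.39
```

Emit:
apply_moves(targets=[[0, 0, 0, 0], [0, 0, 0, 0]])

```text
time_s: 16.95
eef_pos: [535.5, 4.4, 114.7]
ee_rot: [0.0, 0.686, 0.728, -0.0]
force: [-1.7, -5.2, -5.2]
grip_width: 0.395
```

```bash

python3 - <<'E'
from plan import *
F=[];P=[]
for i in range(6):
    c=capture('side'); s=readout.sense(); F.append(s['force']);P.append(s['eef_pos'])
print(np.mean(F,0),np.std(F,0),np.mean(P,0)); st()
E
```

```text
[-1.31049027 -4.87757645 -4.99205441] [0.30270682 0.36185173 0.66534634] [535.45717464   4.4091062  114.70349059]
t 17.25 p [535.5   4.4 114.7] phi 93.42 tilt 0.02 F [-1.5  -5.16 -5.94] M [-0.84  0.25 -0.23] g 33.6 j [-0.21  0.56  1.67 -0.    0.91 -0.27]
```

Emit:
apply_moves(targets=[[0, 0, 0.03, 0], [0, 0, 0.02, 0], [0, 0, 0, 0], [0, 0, 0, 0]])

```text
time_s: 17.65
eef_pos: [535.5, 4.4, 114.6]
ee_rot: [0.0, 0.686, 0.728, -0.0]
force: [-2.4, -4.7, -1.1]
grip_width: 0.396
```

Emit:
apply_moves(targets=[[0, 0, 0.02, 0], [0, 0, 0, 0], [0, 0, 0, 0]])

```text
time_s: 17.95
eef_pos: [535.5, 4.4, 114.6]
ee_rot: [0.0, 0.686, 0.728, -0.0]
force: [-3.3, -5.5, -0.1]
grip_width: 0.395
```

Emit:
apply_moves(targets=[[0, 0, 0, 0], [0, 0, 0, 0]], grip=4.2)

```text
time_s: 18.15
eef_pos: [535.9, 4.9, 114.5]
ee_rot: [0.001, 0.686, 0.728, 0.001]
force: [0.7, -0.7, -0.8]
grip_width: 0.492
```

Emit:
apply_moves(targets=[[0, 0, 0, 0], [0, 0, 0, 0], [0, 0, 0, 0]], grip=6.0)

```text
time_s: 18.45
eef_pos: [535.5, 4.7, 114.1]
ee_rot: [0.0, 0.686, 0.728, 0.0]
force: [0.4, 0.2, 0.1]
grip_width: 0.701
```

```bash

python3 - <<'E'
from plan import *
st(); 
c=capture('side'); r0,r1,c0,c1=180,260,260,360
m=c['img'][r0:r1,c0:c1,::-1]; cv2.imwrite('pics/g10.png',cv2.resize(m,None,fx=7,fy=7,interpolation=cv2.INTER_CUBIC))
c=capture('top'); r0,r1,c0,c1=130,250,260,380
m=c['img'][r0:r1,c0:c1,::-1]; cv2.imwrite('pics/g10t.png',cv2.resize(m,None,fx=5,fy=5,interpolation=cv2.INTER_CUBIC))
E
```

```text
t 18.45 p [535.5   4.7 114.1] phi 93.42 tilt 0.01 F [0.37 0.2  0.1 ] M [-0.03  0.04  0.01] g 59.9 j [-0.21  0.56  1.67  0.    0.91 -0.27]
```

View pics/g10.png

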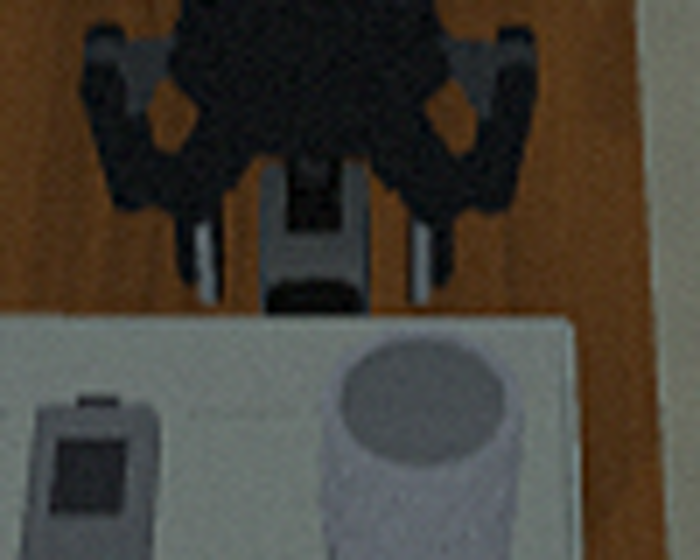

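View pics/g10t.png

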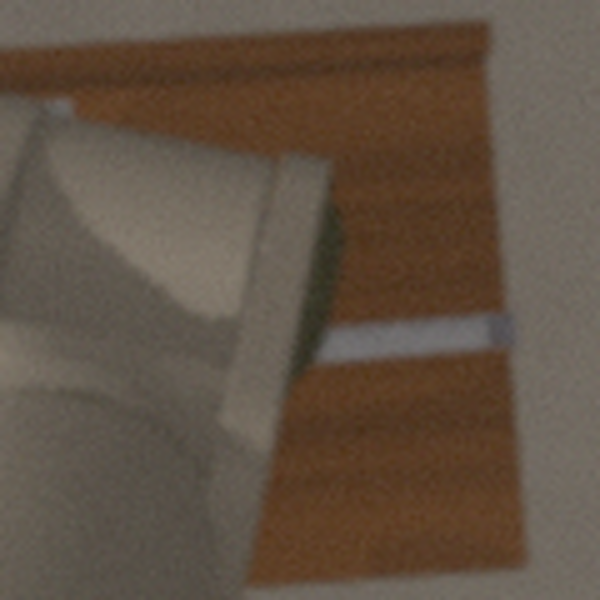

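Emit:
apply_moves(targets=[[0, 0, -0.5, 0], [0, 0, -1.5, 0], [0, 0, -2.0, 0], [0, 0, -2.5, 0], [0, 0, -2.0, 0], [0, 0, -1.0, 0], [0, 0, 0, 0]])

```text
time_s: 19.25
eef_pos: [535.8, 4.6, 210.1]
ee_rot: [0.001, 0.686, 0.728, 0.001]
force: [0.1, -0.2, -0.1]
grip_width: 0.698
```

Emit:
apply_moves(targets=[[0, 0, 0, 0], [0, 0, 0, 0], [0, 0, 0, 0], [0, 0, 0, 0], [0, 0, 0, 0], [0, 0, 0, 0]], grip=0, force=40)

```text
time_s: 19.85
eef_pos: [535.4, 4.6, 208.9]
ee_rot: [-0.0, 0.686, 0.728, -0.0]
force: [-0.0, -0.6, 0.6]
grip_width: 0.001
```

```bash

python3 - <<'E'
from plan import *
st(); p,R,s=pose()
c=capture('side'); r0,r1,c0,c1=160,250,260,360
print([((np.array(b['location'])*[640,400]).round(1),b['score']) for b in nets.boxes_of('side','tape_lock_top')])
g=np.array([535.5,4.6,114.6])
for d in (-13,-3,8):
  for y in (-7,7): print(d,y,((proj(c,g+R@np.array([d,y,14.5]))-[c0,r0])*6).round())
m=c['img'][r0:r1,c0:c1,::-1]; cv2.imwrite('pics/g11.png',cv2.resize(m,None,fx=6,fy=6,interpolation=cv2.INTER_CUBIC))
E
```

```text
t 19.85 p [535.4   4.6 208.9] phi 93.41 tilt 0.01 F [-0.02 -0.64  0.6 ] M [-0.04 -0.03  0.01] g 0.1 j [-0.21  0.43  1.6  -0.    1.12 -0.27]
[(array([303.7, 202.9]), 0.52)]
-13 -7 [286. 235.]
-13 7 [248. 235.]
-3 -7 [286. 254.]
-3 7 [247. 254.]
8 -7 [285. 276.]
8 7 [246. 276.]
```

View pics/g11.png

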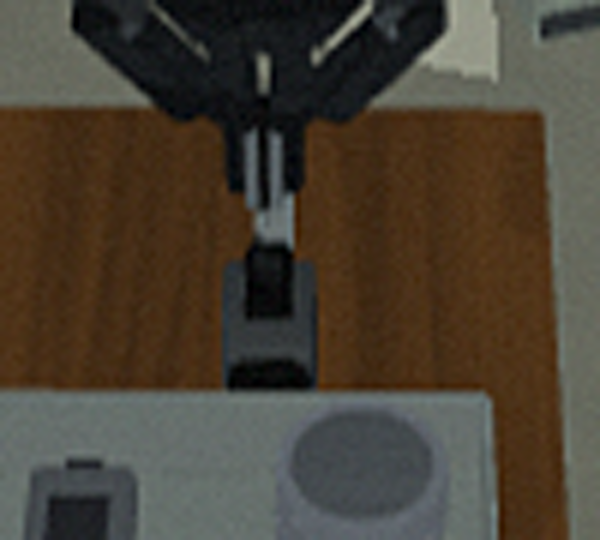

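Emit:
apply_moves(targets=[[-0.2, -0.1, 0.5, 0], [0, 0, 1.0, 0], [0, 0, 1.0, 0], [0, 0, 0.5, 0], [0, 0, 0, 0], [0, 0, 0, 0]])

```text
time_s: 20.55
eef_pos: [534.6, 2.6, 179.0]
ee_rot: [-0.0, 0.686, 0.728, 0.0]
force: [1.3, 0.2, -0.2]
grip_width: 0.002
```

Emit:
apply_moves(targets=[[0, 0, 0.1, 0], [0, 0, 0.1, 0], [0, 0, 0.1, 0], [0, 0, 0.1, 0], [0, 0, 0, 0]])

```text
time_s: 21.05
eef_pos: [534.5, 2.6, 174.9]
ee_rot: [-0.0, 0.686, 0.728, -0.0]
force: [0.1, 0.4, -0.9]
grip_width: -0.0
```

Emit:
apply_moves(targets=[[0, 0, 0.1, 0], [0, 0, 0.1, 0], [0, 0, 0, 0]])

```text
time_s: 21.35
eef_pos: [534.5, 2.6, 172.9]
ee_rot: [-0.0, 0.686, 0.728, -0.0]
force: [0.2, 0.2, -0.6]
grip_width: 0.002
```

Emit:
apply_moves(targets=[[0, 0, 0.1, 0], [0, 0, 0.1, 0], [0, 0, 0, 0]])

```text
time_s: 21.65
eef_pos: [534.6, 2.6, 171.3]
ee_rot: [0.0, 0.686, 0.728, 0.0]
force: [-0.1, -0.4, 4.1]
grip_width: 0.0
```

Emit:
apply_moves(targets=[[0, 0, 0.1, 0], [0, 0, 0.1, 0], [0, 0, 0, 0]])

```text
time_s: 21.95
eef_pos: [534.6, 2.6, 169.3]
ee_rot: [0.0, 0.686, 0.728, 0.0]
force: [-2.0, 0.5, 4.7]
grip_width: 0.001
```

Emit:
apply_moves(targets=[[0, 0, 0.1, 0], [0, 0, 0.1, 0], [0, 0, 0, 0]])

```text
time_s: 22.25
eef_pos: [534.7, 2.6, 167.6]
ee_rot: [0.0, 0.686, 0.728, 0.0]
force: [-2.8, 0.4, 7.7]
grip_width: 0.001
```

Emit:
apply_moves(targets=[[0, 0, 0.05, 0], [0, 0, 0, 0], [0, 0, 0, 0]])

```text
time_s: 22.55
eef_pos: [534.8, 2.6, 167.6]
ee_rot: [0.001, 0.686, 0.728, 0.0]
force: [-2.7, 0.8, 12.0]
grip_width: -0.002
```

Emit:
apply_moves(targets=[[0, 0, 0.05, 0], [0, 0, 0.03, 0], [0, 0, 0, 0], [0, 0, 0, 0]])

```text
time_s: 22.95
eef_pos: [535.0, 2.6, 167.6]
ee_rot: [0.001, 0.686, 0.728, 0.001]
force: [-5.2, 1.8, 18.5]
grip_width: 0.0
```

```bash

python3 - <<'E'
from plan import *
st()
E
```

```text
t 22.95 p [535.    2.6 167.6] phi 93.42 tilt 0.14 F [-5.24  1.79 18.45] M [0.29 0.93 0.03] g 0.0 j [-0.21  0.48  1.64  0.    1.02 -0.27]
```

Emit:
apply_moves(targets=[[0, 0, -0.1, 0], [0, 0, -0.2, 0], [0, 0, -0.5, 0], [0, 0, -1.5, 0], [0, 0, -3, 0], [0, 0, -4, 0], [0, 0, -4, 0], [0, 0, 0, 0]])

```text
time_s: 23.75
eef_pos: [535.8, 2.4, 304.0]
ee_rot: [0.004, 0.686, 0.728, 0.002]
force: [-0.3, -0.4, -0.1]
grip_width: 0.001
```

Emit:
apply_moves(targets=[[-2, -4, 0, 0], [-2, -4, 0, 0], [0, -4, 0, 0], [0, -4, 0, 0], [0, -4, 0, 0], [0, 0, 0, 0]])

```text
time_s: 24.35
eef_pos: [334.3, -48.8, 298.3]
ee_rot: [-0.0, 0.686, 0.727, -0.0]
force: [0.7, 0.6, 0.4]
grip_width: -0.001
```

```bash

python3 - <<'E'
from plan import *
st()
c=capture('side'); r0,r1,c0,c1=160,250,250,370
m=c['img'][r0:r1,c0:c1,::-1]; cv2.imwrite('pics/g12.png',cv2.resize(m,None,fx=6,fy=6,interpolation=cv2.INTER_CUBIC))
c=capture('top'); r0,r1,c0,c1=120,270,140,380
m=c['img'][r0:r1,c0:c1,::-1]; cv2.imwrite('pics/g12t.png',cv2.resize(m,None,fx=3.3,fy=3.3,interpolation=cv2.INTER_CUBIC))
E
```

```text
t 24.35 p [334.3 -48.8 298.3] phi 93.33 tilt 0.04 F [0.72 0.61 0.44] M [-0.04 -0.03 -0.08] g -0.1 j [-0.5  -0.11  1.99 -0.    1.27 -0.55]
```

View pics/g12.png

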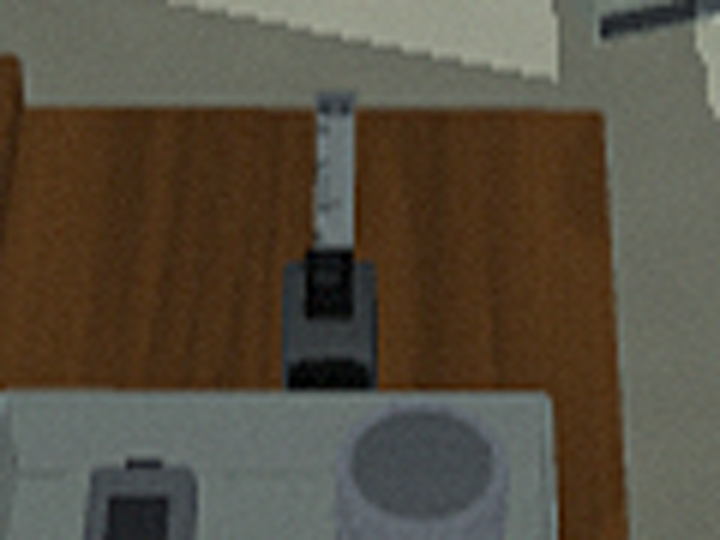

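View pics/g12t.png

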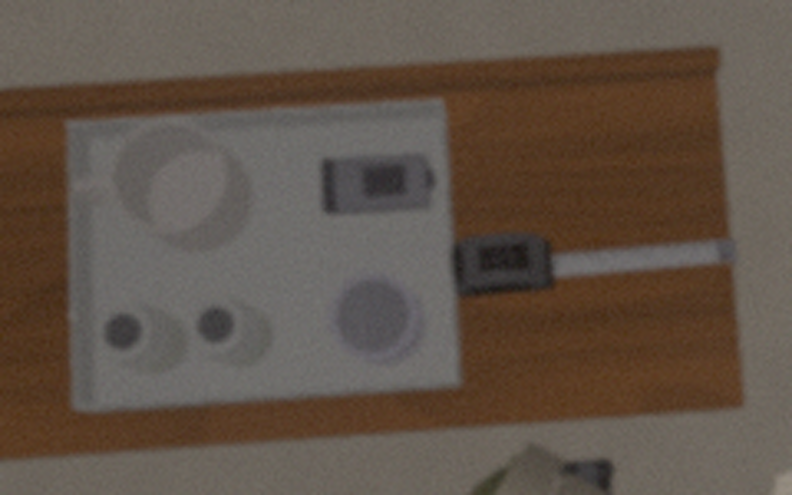

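```bash

python3 - <<'E'
from h import *
a=np.load('top_avg.npy')
b=np.mean([capture('top')['img'].astype(float) for _ in range(4)],0)
g=lambda m:cv2.GaussianBlur(cv2.cvtColor(m.astype(np.uint8),cv2.COLOR_RGB2GRAY).astype(np.float32),(0,0),1)
for r0,r1,c0,c1 in [(145,255,150,272),(145,235,268,278),(140,270,60,150)]:
    A,B=g(a)[r0:r1,c0:c1],g(b)[r0:r1,c0:c1]; print(cv2.phaseCorrelate(A,B),np.abs(A-B).mean(),np.abs(A-B).max())
b2=np.mean([capture('side')['img'].astype(float) for _ in range(2)],0);a2=np.load('side_avg.npy')
A,B=g(a2)[222:350,230:350],g(b2)[222:350,230:350];print(cv2.phaseCorrelate(A,B),np.abs(A-B).max())
print(readout.sense()['time_s']); ctrl.finish_job()
E
```

```text
((0.4842833140705949, 0.009861000472398018), 1.0044974336624146) 0.3795929 1.5469856
((-0.006153135196612425, 0.0034075629268528473), 1.0721344211366441) 0.8124706 22.972347
((-0.033651056034337046, 0.5453829003026556), 1.0653308637642567) 0.37982598 1.6393166
((0.012239593019636175, 0.010650647757451281), 1.0163889206945895) 39.41259
24.75
the job is handed in; nothing more can be done
```

The job is done and handed in at 24.75 s. The tape stands on the board with its hook over the free end and its back against the caddy. The lock is down.

**What I did:**
- I gripped the tape by its flat sides, lifted it and turned it about 74° so the mouth faced the board's end.
- I lowered it until the base touched the board, then caught the hook.
- I backed it square along the board, just clear of the surface or barely touching. The spring pull read about 1–2 N all the way.
- I stopped when the back met the caddy, pressing with about 3 N, then set the base down and let go.
- I pressed the lock with the shut fingertips to its firm stop (about 5 mm of travel, 18 N), then lifted clear.

**Last checks:**
- **Final pictures:** the blade is out straight to the board end with the hook just past the edge. The case back is on the caddy's side line and the lock is lower than before.
- **Caddy contents:** the picture inside the caddy is unchanged from the start, differing only by noise (at most 1.5 grey levels).
- **Shift figures:** phase correlation gave about 0.5 px for two of the areas compared. One of them was bare board away from the caddy, and the same areas differed only by noise, so I take those figures as false. The larger grey differences, in the caddy-edge strip and in the side view, I put down to the tape now standing there, but I did not check that further.
- **Not confirmed:** the cameras could not show whether the back still touches the caddy to better than about 1 mm after release. That rests on the contact I felt. I also judged the lock by its travel and the firm stop, not by testing the blade.

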